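# Stack the drilling jig

### The arm

A 6-joint arm with a two-finger parallel gripper is mounted at the origin on the work surface. World frame = base frame: x ahead of the robot, y to its left, z up, the work surface at z = 0. Lengths are in m, angles in degrees, forces in N, time in s.
With the tool pointing down it reaches from about 0.25 to 0.725 m from the base axis. Payload 9.7 kg.
Tool frame: the origin (TCP) lies midway between the tips of the shut fingers; the grasp point (between the pads) lies 19 mm behind it (grip_point_offset is the distance from the TCP to the grasp point, in m); y points along the fingers, z is the direction in which the jaws open and shut, and the axes are right-handed (so a half turn about y gives the same grasp; the last joint's range is limited). The gripper opens to 85 mm and grips with 20 to 120 N. Pads are 22 mm wide; open, the fingers measure 114 mm over their backs; the gripper's body (76 mm by 85 mm) begins 54 mm behind the grasp point. The pads swing forward as they close: fully open they stand 13 mm farther back than shut.
Start: joints at [-74.714, 4.979, 10.078, 95.1, 0, 90], TCP at [0.145, -0.531, 0.231] pointing down, gripper open.
Joint ranges: [-179.16, 179.16], [-48.56, 103.87], [-65.8, 70.77], [-126.05, 130.52], [-82.76, 87.17], [-180, 180]. Speed limits (degrees/s): [127.2, 127.2, 147.25, 180, 180, 180].

### API

Orientations are given as [roll, pitch, yaw] about the fixed x, y, z axes, in that order (R = Rz(yaw) Ry(pitch) Rx(roll)).
In Python, from workcell import get_obs, camera, job_done, grip_point_offset gives the robot as it stands.
- The arm moves only by the tool move_arm, never from a script. Its argument "deltas" is a list that holds one entry, the list of rows, each a list of 4 numbers: the shift along the tool's x, y, z in m, then the turn about the tool's y in degrees. A call has 1 to 5 rows; each row is the pose to reach, as a shift and turn from the pose commanded when the call began, along the tool's axes at that moment; what a row does not reach only later rows make up. A row lasts 1/10 s, in which the tool goes at most 50 mm and 8.59 degrees, less where a joint would pass 70% of its speed; a pose out of reach is approached as far as the arm can. A call with a gripper value outside its range is refused whole. "claw" is the finger opening in m, from 0 to 0.0854, set as the call begins (left out, the last holds). The fingers move at their own pace and stop on an object; "newtons" is the grip in N (left out, the last holds). Time passes only in rows, so rows that repeat a pose let the fingers close. It gives the time, the measured TCP pose, the force and the opening at its end, in the units of the state.
- get_obs(): the state, without advancing time (a new reading comes with each control period).
- camera(name): name is "scene" or "top" or "wrist"; returns a dict with "color" (400x640x3 uint8, blue, green, red), "range_z" (400x640 float32, m along the optical axis (not along the pixel's ray), 0 where there is no reading), "fx", "fy", "cx", "cy" (pixels), "T" (4x4, takes a point from camera to world coordinates). Camera axes: x right, y down, z forward; pixel columns grow to the right and rows downward; lengths in m; the calibration is good to about 2 mm. A picture is of the moment at which its call begins.
- job_done(): hands the job in, once; it reports no verdict.
The state is a dict: "time": time; "q": joint angles; "qd": joint speeds; "joint_efforts": joint torques, N m; "ee_pos": TCP position; "tcp_rot": TCP orientation; "wrist_force": force on the tool from outside, world axes, zero at the start; "torque": the same for the moment, N m; "opening": finger opening in m.
Only numpy, scipy, OpenCV 4.12 (cv2) and the standard library are available. Lean on these libraries where they do the work, as an engineer would, in place of code of your own. Each camera call takes 0.05 s, during which the arm holds its last target. There are 200 camera calls.

### The job

Make up the drilling stack on the bed with the red stops (not the green one): first the dark brown spoil board, on it the pale wooden rail, on that the aluminium drilling template, and last the yellow hold-down weight, set down gently, not dropped. Put each piece flat and centred between the stops, its length running from stop to stop, and leave the stack standing free. Do not shift the glue bottle, the tub of dowels or the tape roll.

Things in the scene. Friction and masses are not known exactly. Their poses are not given: they have to be found in the camera images.
- red_bed: the drilling bed to use: a fixed grey plate 200 x 100 x 18 mm (its top is 18 mm above its origin) with a red stop block 15 mm long, 60 mm wide, standing 24 mm above the plate at each end (170 mm clear between the stops) and red lines along its long edges; the plate's other features are painted on. Origin: centre of its underside; x along its length, y across, z up. The stack goes at its centre.
- green_bed: another fixed bed, the same in every size, with green stop blocks and green lines; not used in this job. Origin: centre of its underside; x along its length, y across, z up.
- spoil_board: plain dark brown board, 140 x 56 x 12 mm, about 0.08 kg, lying flat. Origin: centre of its underside; x along its length, y across, z up.
- rail: pale wooden furniture rail, 120 x 50 x 22 mm, about 0.1 kg, lying flat, with two dowels 8 mm thick sticking 10 mm out of each end (140 mm overall). Origin: centre of its underside; x along its length, y across, z up.
- template: aluminium drilling template, a plate 110 x 44 x 10 mm, about 0.13 kg, lying flat, with ten small brass-ringed black dots in two rows (flush, no real holes). Origin: centre of its underside; x along its length, y across, z up.
- weight: hold-down weight, about 0.5 kg: yellow block 64 x 40 x 24 mm with an upright black grip on top, 44 mm long (along x), 16 mm wide (across y), from 24 to 60 mm above the underside. Origin: centre of its underside; x along its length, y across, z up.
- glue: bystander: white glue bottle, loose, 50 mm in diameter, 140 mm tall, orange cap. Origin: centre of its underside.
- dowel_tub: bystander: blue round tub, loose, 80 mm in diameter, 60 mm tall, with dowels standing out of it to about 75 mm. Origin: centre of its underside.
- tape_roll: bystander: orange tape roll lying flat, loose, 80 mm in diameter, 45 mm tall, open in the middle. Origin: centre of its underside.
Not all that is in view belongs to the job. Of the things like the weight, leave any that is blue; of the rest the larger one is meant.

How it is judged (in metres and radians):
On the way, in this order (a step that is already met when the one before it is completed fails the run):
1. the dark spoil board lies on the bed with the red stops (horizontal distance between spoil_board and red_bed below 0.012 m and z of spoil_board in the frame of red_bed between 0.015 and 0.021 m and angle between the x axis of spoil_board and the x axis of red_bed, either way round below 0.16 rad and angle between spoil_board's own z axis and vertical below 0.06 rad and linear speed of spoil_board below 0.01 m/s and angular speed of spoil_board below 0.1 rad/s and contact force between the fingers and spoil_board below 0.1 N), for 0.2 s.
2. the rail lies on the spoil board (horizontal distance between rail and red_bed below 0.012 m and z of rail in the frame of red_bed between 0.027 and 0.033 m and angle between the x axis of rail and the x axis of red_bed, either way round below 0.16 rad and angle between rail's own z axis and vertical below 0.06 rad and linear speed of rail below 0.01 m/s and angular speed of rail below 0.1 rad/s and contact force between the fingers and rail below 0.1 N), for 0.2 s.
3. the drilling template lies on the rail (horizontal distance between template and red_bed below 0.012 m and z of template in the frame of red_bed between 0.049 and 0.055 m and angle between the x axis of template and the x axis of red_bed, either way round below 0.16 rad and angle between template's own z axis and vertical below 0.06 rad and linear speed of template below 0.01 m/s and angular speed of template below 0.1 rad/s and contact force between the fingers and template below 0.1 N), for 0.2 s.
4. the weight stands on the template (horizontal distance between weight and red_bed below 0.012 m and z of weight in the frame of red_bed between 0.059 and 0.065 m and angle between the x axis of weight and the x axis of red_bed, either way round below 0.16 rad and angle between weight's own z axis and vertical below 0.06 rad and linear speed of weight below 0.01 m/s and angular speed of weight below 0.1 rad/s and contact force between the fingers and weight below 0.1 N), for 0.2 s.
At the end, for the whole second after the job is handed in: Spoil board, rail, template and weight lie in this order from the bottom up on the bed with the red stops, each within 12 mm of the bed's centre, lengthwise along the bed within 9 degrees, flat within 3 degrees and resting on the piece below (height within 3 mm), released and at rest (horizontal distance between each of spoil_board, rail, template, weight and red_bed below 0.012 m and z of spoil_board in the frame of red_bed between 0.015 and 0.021 m and angle between the x axis of each of spoil_board, rail, template, weight and the x axis of red_bed, either way round below 0.16 rad and angle between each of spoil_board, rail, template, weight's own z axis and vertical below 0.06 rad and linear speed of each of spoil_board, rail, template, weight below 0.01 m/s and angular speed of each of spoil_board, rail, template, weight below 0.1 rad/s and z of rail in the frame of red_bed between 0.027 and 0.033 m and z of template in the frame of red_bed between 0.049 and 0.055 m and z of weight in the frame of red_bed between 0.059 and 0.065 m); the robot touches nothing.
It fails at once if the glue bottle is shifted by more than 30 mm (distance of glue from where it was at the start of the episode above 0.03 m).
It fails at once if the tub of dowels is shifted by more than 30 mm (distance of dowel_tub from where it was at the start of the episode above 0.03 m).
It fails at once if the tape roll is shifted by more than 30 mm (distance of tape_roll from where it was at the start of the episode above 0.03 m).
It fails at once if the weight is let fall onto the stack (let go while more than 12 mm above its place) (horizontal distance between weight and red_bed below 0.05 m and z of weight in the frame of red_bed above 0.074 m and contact force between the fingers and weight below 0.1 N and linear speed of weight above 0.05 m/s).
It also fails if it takes over 128 s, if anything falls off the work surface, if the arm or the gripper's body presses on something with over 40 N, if the wrist force passes 120 N, or if a joint passes its speed limit or range.

## Working session

There is one attempt and no reset: what is moved stays moved. The work goes in short steps, Python scripts to look and compute and a tool call to move; the robot and the scene stay as the last step left them, time stands still between calls to the robot, and variables do not carry over. Pictures are saved under pics/ and viewed, about 12 in all and at most 16, crops included, and the job is handed in when it is done.

Besides the shell and the picture viewer there is one more tool, called by a JSON object that holds its "api" and its "payload", one argument or row to a line. move_arm: Moves the arm, as the interface text tells. Its arguments: {"type":"object","properties":{"deltas":{"type":"array"},"claw":{"type":"number"},"newtons":{"type":"number"}},"required":["deltas"]}

```bash
mkdir -p pics; ls; python3 - <<'E'
from workcell import *
import cv2,numpy as np
print(get_obs(),grip_point_offset)
for n in ("scene","top"):
    c=camera(n);cv2.imwrite(f"pics/{n}0.png",c["color"]);np.savez(f"{n}0.npz",**c);print(n,c["fx"],c["cx"],c["cy"],np.round(c["T"],3).tolist())
E
```

```text
pics
{'time': 0.0, 'q': array([-7.47143696e+01,  5.01295645e+00,  1.00356740e+01,  9.51001435e+01,
        3.15021121e-04,  9.00012832e+01]), 'qd': array([ 0.04525024, -0.00274791, -0.01257319, -0.02800856, -0.04526447,
       -0.11782819]), 'joint_efforts': array([-1.46326016e-03, -5.20384705e+01,  4.64807689e+01,  1.60738971e-02,
       -1.58053090e-04, -6.68835334e-07]), 'ee_pos': array([ 0.14493955, -0.53032637,  0.23057619]), 'tcp_rot': array([-9.00774260e+01,  3.13286795e-04, -1.64715653e+02]), 'wrist_force': array([0.04040669, 0.69953133, 0.18784212]), 'torque': array([-0.00661419, -0.00650157,  0.01244873]), 'opening': 0.08532229535382344} 0.0187
scene 366.888562331454 321.89361167211825 203.68999832146235 [[0.198, 0.82, -0.536, 1.003], [0.98, -0.163, 0.113, -0.078], [0.006, -0.548, -0.836, 0.738], [0.0, 0.0, 0.0, 1.0]]
top 362.9065607417108 316.8512400442478 207.53275122958885 [[-0.019, -0.982, 0.186, 0.369], [-1.0, 0.018, -0.01, 0.003], [0.007, -0.186, -0.983, 1.048], [0.0, 0.0, 0.0, 1.0]]
```

View pics/top0.png

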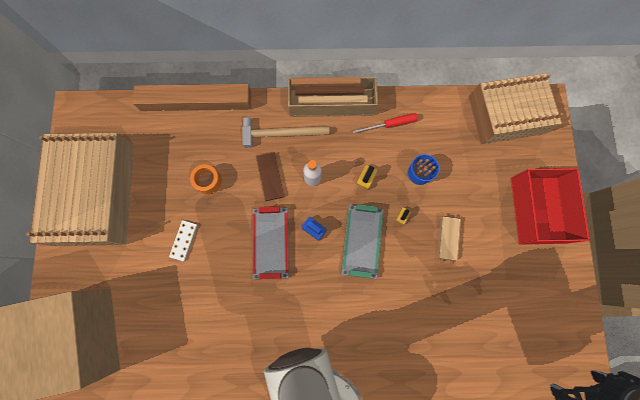

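View pics/scene0.png

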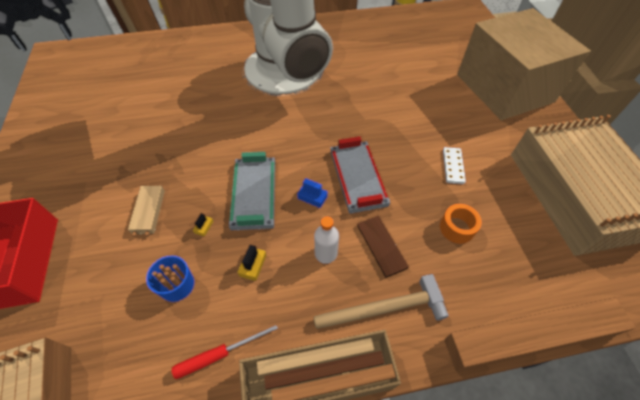

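The top view shows the red bed at (270,242), spoil board (271,175), rail (450,238), white template (183,240) and larger yellow weight (368,176). The blue weight at (314,228) and the small yellow one at (404,215) are decoys. The scene view agrees.

```bash
cat > h.py <<'E'
import numpy as np,cv2
from workcell import *
from scipy.spatial.transform import Rotation as Ro
def plane(c,uv,z):
    uv=np.asarray(uv,float).reshape(-1,2)
    d=np.c_[(uv[:,0]-c["cx"])/c["fx"],(uv[:,1]-c["cy"])/c["fy"],np.ones(len(uv))]@c["T"][:3,:3].T
    o=c["T"][:3,3]
    return (o+d*((z-o[2])/d[:,2])[:,None])[:,:2]
def world(c):
    v,u=np.mgrid[:400,:640];r=c["range_z"]
    P=np.stack([(u-c["cx"])/c["fx"]*r,(v-c["cy"])/c["fy"]*r,r],-1)
    return P@c["T"][:3,:3].T+c["T"][:3,3]
def rect(P):
    # centre, length,width mm, yaw of long axis deg
    (x,y),(a,b),t=cv2.minAreaRect((P*1000).astype(np.float32))
    if a<b: a,b,t=b,a,t+90
    return np.round([x,y,a,b,(t+90)%180-90],1)
def big(m,roi):
    k=np.zeros(m.shape,np.uint8);x0,y0,x1,y1=roi;k[y0:y1,x0:x1]=m[y0:y1,x0:x1]
    n,l,s,_=cv2.connectedComponentsWithStats(k)
    return (l==1+np.argmax(s[1:,4])).astype(np.uint8)
def go(x,y,z,yaw=None):
    """shift in tool axes + turn to reach TCP x,y,z (m); yaw = world yaw of jaw axis"""
    o=get_obs();R=Ro.from_euler("xyz",o["tcp_rot"],degrees=True).as_matrix()
    d=R.T@(np.array([x,y,z])-o["ee_pos"]);j=np.degrees(np.arctan2(R[1,2],R[0,2]))
    t=0 if yaw is None else -((yaw-j+90)%180-90)
    print("pos",np.round(o["ee_pos"],4),"jaw yaw",round(j,2),"delta",np.round(d,4),"turn",round(t,2),"q6",o["q"][5].round(1),"t",o["time"])
E
python3 - <<'E'
from h import *
c=dict(np.load("top0.npz"));W=world(c);hsv=cv2.cvtColor(c["color"],cv2.COLOR_BGR2HSV);H,S,V=[hsv[...,i].astype(int) for i in range(3)]
z=W[...,2];print("table z",np.median(z[270:300,180:220]),np.std(z[270:300,180:220]))
for p in [(175,271),(240,450),(240,187),(178,363),(215,402),(240,270),(205,270),(173,312),(160,230)]:print(p,hsv[p],W[p].round(4))
rois=dict(spoil=(245,140,300,205,.012),rail=(430,205,475,270,.022),template=(160,210,205,270,.010),weight=(345,155,390,200,.024),small=(392,200,420,230,.02),red_bed=(240,195,300,290,.018),tape=(180,155,230,200,.045),glue=(295,150,330,195,.1),tub=(400,145,445,190,.06))
img=cv2.resize(c["color"],None,fx=2,fy=2)
for n,(x0,y0,x1,y1,h) in rois.items():
    m=big((z>min(h/2,.012)),(x0,y0,x1,y1))
    if n=="spoil": m2=big((V<110)&(S>80),(x0,y0,x1,y1))
    elif n=="weight" or n=="small": m2=big((H>20)&(H<32)&(S>150),(x0,y0,x1,y1))
    elif n=="template": m2=big((S<60),(x0,y0,x1,y1))
    elif n=="rail": m2=big((V>190),(x0,y0,x1,y1))
    elif n=="red_bed": m2=big((S<60)|((H<6)|(H>174))&(S>120),(x0,y0,x1,y1))
    else:m2=m
    for k,col in((m,(255,255,0)),(m2,(255,0,255))):
        ct=max(cv2.findContours(k,0,1)[0],key=len)
        print(n,rect(plane(c,ct,h)))
    cv2.drawContours(img,[cv2.convexHull(ct)*2],-1,(255,0,255),1)
cv2.imwrite("pics/m0.png",img[260:600,300:980])
E
```

```text
table z 0.0007724074439573458 0.07387117989849991
(175, 271) [  9 136 103] [0.6654 0.1256 0.0117]
(240, 450) [ 17 104 196] [ 0.4629 -0.3841  0.0205]
(240, 187) [ 17 155 215] [0.4778 0.3642 0.0111]
(178, 363) [ 20 162 101] [ 0.639  -0.1393  0.0577]
(215, 402) [ 19 175 109] [ 0.5351 -0.2488  0.034 ]
(240, 270) [128   8 136] [0.4724 0.1266 0.0205]
(205, 270) [ 13 137 151] [0.5773 0.1294 0.0007]
(173, 312) [  5  14 201] [0.6433 0.0043 0.1018]
(160, 230) [ 13 144 173] [ 0.718   0.2506 -0.0012]
spoil [662.8 130.1 141.9  58.5  10.9]
spoil [662.5 127.6 141.7  58.2  11.4]
rail [ 467.8 -383.2  138.    59.5   -9.6]
rail [ 469.3 -382.7  117.8   48.4   -9.3]
template [477.4 376.6 110.1  48.6 -15.6]
template [477.7 377.  110.3  46.6 -17.1]
weight [ 653.4 -154.8   67.9   40.5  -28.5]
weight [ 633.6 -134.5   28.6   18.1    9.8]
small [ 536.4 -253.9   44.2   27.9  -31.5]
small [ 518.6 -243.9   16.4    2.5   54.2]
red_bed [468.2 127.6 204.4 100.5   0.9]
red_bed [467.7 125.8 202.7  98.3   0.8]
tape [649.3 309.6  90.7  77.7  44.9]
tape [649.3 309.6  90.7  77.7  44.9]
glue [645.5   5.6  70.2  46.1  -1. ]
glue [645.5   5.6  70.2  46.1  -1. ]
tub [ 662.1 -308.9   94.7   77.6  -46.9]
tub [ 662.1 -308.9   94.7   77.6  -46.9]
```

View pics/m0.png

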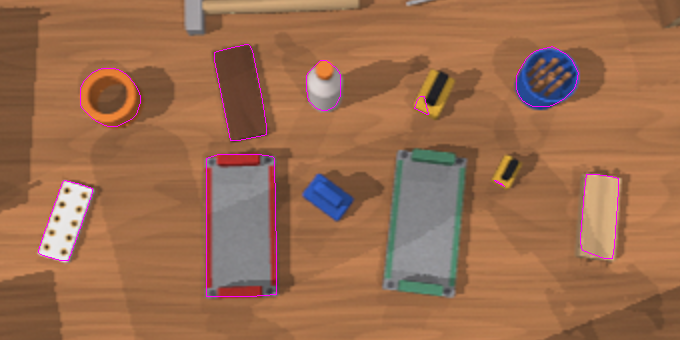

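```bash
sed -i 's/t=0 if yaw.*/t=0 if yaw is None else -((yaw-j+180)%360-180)/' h.py; python3 -c "
from h import *
go(.6625,.129,.18,101.2)"
```

```text
pos [ 0.145  -0.5303  0.2307] jaw yaw -74.71 delta [-0.6731  0.0513 -0.4994] turn -175.91 q6 90.0 t 0.1
```

{"api": "move_arm", "payload": {
  "deltas": [
    [[-0.04, 0, -0.03, -8.5], [-0.08, 0, -0.06, -17], [-0.12, 0, -0.09, -25.5], [-0.16, 0, -0.12, -34], [-0.2, 0, -0.15, -42.5]]
  ],
  "claw": 0.085
}}

```text
time: 0.6
ee_pos: [0.299, -0.3314, 0.2311]
tcp_rot: [-90.0, 0.0, -121.9]
wrist_force: [1.2, -0.2, 0.2]
opening: 0.085
```

```bash
python3 -c "
from h import *
go(.6625,.129,.23,101.2)"
```

```text
pos [ 0.299  -0.3314  0.2311] jaw yaw -31.89 delta [-0.5829  0.0011  0.0654] turn -133.09 q6 74.0 t 0.6
```

{"api": "move_arm", "payload": {
  "deltas": [
    [[-0.04, 0, 0.004, -8.5], [-0.08, 0, 0.009, -17], [-0.12, 0, 0.013, -25.5], [-0.16, 0, 0.018, -34], [-0.2, 0, 0.022, -42.5]]
  ]
}}

```text
time: 1.1
ee_pos: [0.4243, -0.1741, 0.2311]
tcp_rot: [-90.0, 0.0, -79.4]
wrist_force: [0.6, -1.1, 0.1]
opening: 0.085
```

```bash
python3 -c "
from h import *
go(.6625,.129,.23,101.2)"
```

```text
pos [ 0.4243 -0.1741  0.2311] jaw yaw 10.64 delta [-0.2539  0.0011  0.29  ] turn -90.56 q6 57.1 t 1.1
```

{"api": "move_arm", "payload": {
  "deltas": [
    [[-0.025, 0, 0.028, -8.5], [-0.05, 0, 0.056, -17], [-0.075, 0, 0.085, -25.5], [-0.1, 0, 0.114, -34], [-0.125, 0, 0.143, -42.5]]
  ]
}}

```text
time: 1.6
ee_pos: [0.5427, -0.0256, 0.231]
tcp_rot: [-90.0, 0.0, -36.9]
wrist_force: [0.4, -0.7, 0.1]
opening: 0.0849
```

```bash
python3 -c "
from h import *
go(.6625,.129,.23,101.2)"
```

```text
pos [ 0.5427 -0.0256  0.231 ] jaw yaw 53.15 delta [0.0031 0.0009 0.1956] turn -48.05 q6 34.2 t 1.6
```

{"api": "move_arm", "payload": {
  "deltas": [
    [[0, 0, 0.04, -8.5], [0.001, 0, 0.08, -17], [0.002, 0, 0.12, -25.5], [0.003, 0, 0.16, -34], [0.003, 0, 0.195, -42.5]]
  ]
}}

```text
time: 2.1
ee_pos: [0.6631, 0.1281, 0.2304]
tcp_rot: [-90.0, 0.1, 5.7]
wrist_force: [-0.2, 0.4, -0.2]
opening: 0.0849
```

```bash
python3 - <<'E'
from h import *
go(.6625,.129,.15,101.2)
c=camera("wrist");cv2.imwrite("pics/w1.png",c["color"]);np.savez("w1.npz",**c);print(np.round(c["T"],3).tolist(),c["fx"])
E
```

```text
pos [0.6631 0.1281 0.2304] jaw yaw 95.66 delta [-0.0004  0.0804  0.001 ] turn -5.54 q6 5.3 t 2.1
[[-0.098, 0.943, 0.317, 0.58], [0.995, 0.093, 0.031, 0.12], [-0.001, 0.319, -0.948, 0.374], [0.0, 0.0, 0.0, 1.0]] 282.13938294074666
```

View pics/w1.png

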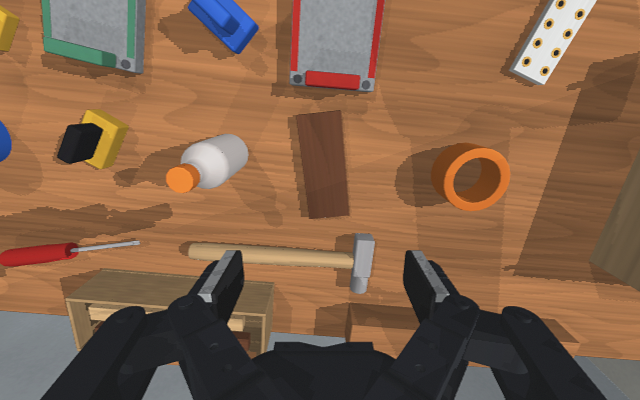

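The wrist view shows the board at (322,163), between the bottle (210,163) and tape roll (471,177), with clearance on both sides for the fingers.

```bash
python3 - <<'E'
from h import *
c=dict(np.load("w1.npz"));hsv=cv2.cvtColor(c["color"],cv2.COLOR_BGR2HSV);H,S,V=[hsv[...,i].astype(int) for i in range(3)]
m=big((V<115)&(H<13),(285,100,360,230));W=world(c)
m2=big(W[...,2]>.006,(285,100,360,230))
for k in(m,m2):
    ct=max(cv2.findContours(k,0,1)[0],key=len);print(rect(plane(c,ct,.012)))
E
```

```text
[662.8 127.9 140.4  56.   11.5]
[662.3 127.9 141.3  57.4  11.5]
```

{"api": "move_arm", "payload": {
  "deltas": [
    [[-0.0005, 0.045, 0, -5.8], [-0.0005, 0.09, 0, -5.8], [-0.0005, 0.135, 0, -5.8], [-0.0005, 0.18, 0, -5.8], [-0.0005, 0.2, 0, -5.8]]
  ]
}}

```text
time: 2.65
ee_pos: [0.6591, 0.1258, 0.0256]
tcp_rot: [-90.0, 0.4, 11.1]
wrist_force: [-0.4, -0.6, 0.0]
opening: 0.085
```

```bash
python3 -c "
from h import *
go(.6625,.128,.002,101.5)"
```

```text
pos [0.6591 0.1258 0.0256] jaw yaw 101.08 delta [0.0039 0.0236 0.0015] turn -0.42 q6 -0.3 t 2.65
```

{"api": "move_arm", "payload": {
  "deltas": [
    [[0, 0, 0, 0], [0, 0, 0, 0]]
  ]
}}

```text
time: 2.85
ee_pos: [0.6619, 0.1263, 0.0318]
tcp_rot: [-90.0, 0.0, 11.1]
wrist_force: [-1.1, -0.1, 0.8]
opening: 0.085
```

```bash
python3 -c "
from h import *
go(.6625,.128,.002,101.5)"
```

```text
pos [0.6619 0.1263 0.0318] jaw yaw 101.08 delta [0.0009 0.0298 0.0015] turn -0.42 q6 -0.3 t 2.85
```

{"api": "move_arm", "payload": {
  "deltas": [
    [[0.001, 0.012, 0.0015, -0.4], [0.001, 0.022, 0.0015, -0.4], [0.001, 0.029, 0.0015, -0.4], [0.001, 0.029, 0.0015, -0.4]]
  ]
}}

```text
time: 3.25
ee_pos: [0.6618, 0.1279, 0.0009]
tcp_rot: [-90.0, 0.1, 11.5]
wrist_force: [0.2, -0.0, -0.1]
opening: 0.0851
```

{"api": "move_arm", "payload": {
  "deltas": [
    [[0, 0, 0, 0], [0, 0, 0, 0], [0, 0, 0, 0], [0, 0, 0, 0], [0, 0, 0, 0]]
  ],
  "claw": 0.045,
  "newtons": 40
}}

```text
time: 3.75
ee_pos: [0.663, 0.1281, 0.0032]
tcp_rot: [-90.0, -0.1, 11.5]
wrist_force: [-0.4, -0.7, 6.5]
opening: 0.0546
```

```bash
python3 -c "
from h import *
go(.468,.127,.12,90.8)"
```

```text
pos [0.663  0.1281 0.0032] jaw yaw 101.49 delta [-0.1911 -0.117   0.0378] turn 10.69 q6 -0.6 t 3.75
```

{"api": "move_arm", "payload": {
  "deltas": [
    [[0, -0.015, 0, 0], [0, -0.04, 0, 0], [0, -0.08, 0, 0], [0, -0.1, 0, 0], [0, -0.1, 0, 0]]
  ]
}}

```text
time: 4.25
ee_pos: [0.6641, 0.1283, 0.1072]
tcp_rot: [-90.0, -0.4, 11.5]
wrist_force: [1.5, 0.3, -0.7]
opening: 0.0542
```

```bash
python3 - <<'E'
from h import *
go(.468,.127,.105,90.8)
c=camera("wrist");cv2.imwrite("pics/w2.png",c["color"]);np.savez("w2.npz",**c)
E
```

```text
pos [0.6641 0.1283 0.1072] jaw yaw 101.49 delta [-0.1925  0.001   0.0378] turn 10.69 q6 -0.6 t 4.25
```

View pics/w2.png

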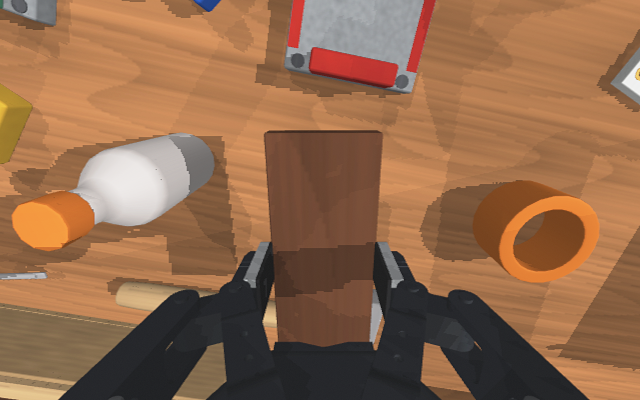

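The board is level in the jaws, spanning (265–382, 130) at its near end, and the bed is ahead at (355,60). Next I carry it over.

{"api": "move_arm", "payload": {
  "deltas": [
    [[-0.03, 0, 0.006, 2], [-0.078, 0, 0.015, 5], [-0.125, 0, 0.024, 8], [-0.17, 0, 0.033, 10.7], [-0.1925, 0, 0.0378, 10.7]]
  ]
}}

```text
time: 4.8
ee_pos: [0.4625, 0.1263, 0.1009]
tcp_rot: [-90.0, 0.2, 0.7]
wrist_force: [1.1, 0.5, 0.7]
opening: 0.0549
```

{"api": "move_arm", "payload": {
  "deltas": [
    [[0, 0, 0, 0], [0, 0, 0, 0]]
  ]
}}

```text
time: 5.0
ee_pos: [0.4661, 0.1267, 0.1018]
tcp_rot: [-90.0, 0.0, 0.8]
wrist_force: [1.0, -0.0, -0.5]
opening: 0.0544
```

```bash
python3 - <<'E'
from h import *
go(.468,.1268,.022,90.8)
c=camera("scene");hsv=cv2.cvtColor(c["color"],cv2.COLOR_BGR2HSV);H,S,V=[hsv[...,i].astype(int) for i in range(3)]
c0=dict(np.load("scene0.npz"));hsv=cv2.cvtColor(c0["color"],cv2.COLOR_BGR2HSV);H,S,V=[hsv[...,i].astype(int) for i in range(3)]
m=((H<6)|(H>174))&(S>150)
for k in ((320,125,400,220),):
    a=np.zeros_like(m);a[k[1]:k[3],k[0]:k[2]]=m[k[1]:k[3],k[0]:k[2]]
    n,l,s,ce=cv2.connectedComponentsWithStats(a.astype(np.uint8));print(s[1:],ce[1:])
W=world(c0);b=(abs(W[...,2]-.042)<.004)&m
b[:,:320]=0;b[:,400:]=0
P=W[b];f=P[:,0]>.47
print("stop tops",[(q[:,:2].min(0)+q[:,:2].max(0))/2 for q in(P[f],P[~f])],len(P))
ct=dict(np.load("top0.npz"));W=world(ct);hsv=cv2.cvtColor(ct["color"],cv2.COLOR_BGR2HSV);H,S,V=[hsv[...,i].astype(int) for i in range(3)]
b=(abs(W[...,2]-.042)<.004)&(((H<6)|(H>174))&(S>120));b[:,:240]=0;b[:,300:]=0;b[:195]=0;b[290:]=0
P=W[b];f=P[:,0]>.47
print("stop tops",[(q[:,:2].min(0)+q[:,:2].max(0))/2 for q in(P[f],P[~f])],len(P))
E
```

```text
pos [0.4661 0.1267 0.1018] jaw yaw 90.81 delta [0.0019 0.0798 0.0001] turn 0.01 q6 14.4 t 5.0
[[339 137  22  11 178]
 [367 146  21  51  98]
 [333 152  17  51 111]
 [358 195  24  12 199]] [[349.28089888 141.96629213]
 [376.97959184 172.15306122]
 [341.08108108 177.84684685]
 [369.32160804 200.18592965]]
stop tops [array([0.56317692, 0.12556434]), array([0.37832057, 0.12315097])] 215
stop tops [array([0.55715651, 0.12862997]), array([0.37351989, 0.12520807])] 218
```

{"api": "move_arm", "payload": {
  "deltas": [
    [[0.002, 0.025, -0.001, 0], [0.002, 0.05, -0.001, 0], [0.002, 0.065, -0.001, 0], [0.002, 0.072, -0.001, 0], [0.002, 0.072, -0.001, 0]]
  ]
}}

```text
time: 5.55
ee_pos: [0.4682, 0.1256, 0.0294]
tcp_rot: [-90.0, 0.1, 0.8]
wrist_force: [-0.5, 0.2, -0.3]
opening: 0.0539
```

{"api": "move_arm", "payload": {
  "deltas": [
    [[0, 0.004, 0, 0], [0, 0.007, 0, 0], [0, 0.008, 0, 0], [0, 0.008, 0, 0]]
  ]
}}

```text
time: 5.95
ee_pos: [0.4685, 0.1258, 0.0225]
tcp_rot: [-90.0, -0.0, 0.8]
wrist_force: [-0.3, 0.5, 0.2]
opening: 0.0544
```

```bash
python3 -c "
from h import *
go(.468,.126,.0215,90.8);print(get_obs()['wrist_force'])"
```

```text
pos [0.4685 0.1258 0.0225] jaw yaw 90.79 delta [-0.0005  0.001   0.0002] turn -0.01 q6 14.2 t 5.95
[-0.29517663  0.54325119  0.18614548]
```

{"api": "move_arm", "payload": {
  "deltas": [
    [[0, 0.001, 0, 0], [0, 0.001, 0, 0]]
  ]
}}

```text
time: 6.15
ee_pos: [0.4684, 0.1258, 0.0214]
tcp_rot: [-90.0, -0.0, 0.8]
wrist_force: [0.1, 0.3, -0.3]
opening: 0.0543
```

{"api": "move_arm", "payload": {
  "deltas": [
    [[0, 0, 0, 0], [0, 0, 0, 0], [0, 0, 0, 0], [0, 0, 0, 0]]
  ],
  "claw": 0.075
}}

```text
time: 6.55
ee_pos: [0.4684, 0.1257, 0.0213]
tcp_rot: [-90.0, -0.0, 0.8]
wrist_force: [0.3, -0.0, 0.4]
opening: 0.0754
```

{"api": "move_arm", "payload": {
  "deltas": [
    [[0, -0.02, 0, 0], [0, -0.06, 0, 0], [0, -0.11, 0, 0], [0, -0.16, 0, 0], [0, -0.21, 0, 0]]
  ]
}}

```text
time: 7.05
ee_pos: [0.468, 0.1256, 0.2334]
tcp_rot: [-90.0, -0.0, 0.8]
wrist_force: [1.1, 0.5, 0.0]
opening: 0.0745
```

```bash
python3 -c "
from h import *
go(.469,-.383,.23,80.6)
c=camera('wrist');cv2.imwrite('pics/w3.png',c['color']);np.savez('w3.npz',**c)"
```

```text
pos [0.468  0.1256 0.2334] jaw yaw 90.79 delta [-0.0059  0.0033 -0.5086] turn 10.19 q6 14.2 t 7.05
```

View pics/w3.png

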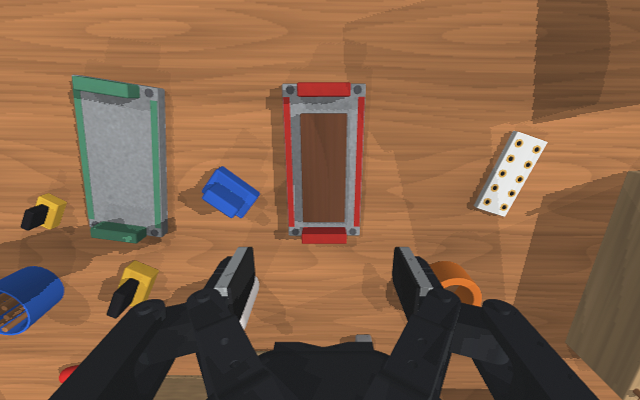

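The board lies between the stops, spanning (300–347, 113–222) in the bed. I check its centring numerically and measure the template in the same view.

```bash
python3 - <<'E'
from h import *
c=dict(np.load("w3.npz"));hsv=cv2.cvtColor(c["color"],cv2.COLOR_BGR2HSV);H,S,V=[hsv[...,i].astype(int) for i in range(3)]
def r(m,roi,z):
    ct=max(cv2.findContours(big(m,roi),0,1)[0],key=len);return rect(plane(c,ct,z))
print("board",r((S>60)&(V<125)&(H>4)&(H<20),(296,105,352,228),.030))
red=((H<6)|(H>174))&(S>150);z=world(c)[...,2]
print("stops",r(red&(z>.035),(290,80,360,105),.042),r(red&(z>.035),(290,225,360,250),.042))
print("plate",r((z>.010),(265,75,375,250),.018))
print("templ",r((S<60)&(V>120),(465,120,560,225),.010))
E
```

```text
board [468.1 125.2 138.9  55.6   0.9]
stops [372.7 124.1  58.7  14.6 -89.3] [555.2 127.3  58.4  17.6 -89.2]
plate [470.4 125.4 213.1 100.7   0.9]
templ [476.3 373.6 110.2  49.3 -17.1]
```

{"api": "move_arm", "payload": {
  "deltas": [
    [[0, 0, -0.03, 2], [-0.001, 0, -0.08, 4], [-0.002, 0, -0.13, 6], [-0.003, 0, -0.18, 8], [-0.003, 0, -0.23, 10]]
  ],
  "claw": 0.085
}}

```text
time: 7.6
ee_pos: [0.4681, -0.1061, 0.2315]
tcp_rot: [-90.0, -0.0, -9.3]
wrist_force: [1.6, 0.3, 0.7]
opening: 0.0852
```

```bash
python3 -c "
from h import *
go(.469,-.383,.23,80.6)"
```

```text
pos [ 0.4681 -0.1061  0.2315] jaw yaw 80.73 delta [ 0.0455  0.0015 -0.2731] turn 0.13 q6 -3.5 t 7.6
```

{"api": "move_arm", "payload": {
  "deltas": [
    [[0.008, 0, -0.049, 0], [0.016, 0, -0.098, 0], [0.024, 0, -0.147, 0], [0.032, 0, -0.196, 0], [0.04, 0, -0.244, 0]]
  ]
}}

```text
time: 8.1
ee_pos: [0.4685, -0.3537, 0.2313]
tcp_rot: [-90.0, -0.0, -9.2]
wrist_force: [0.7, 0.4, 0.2]
opening: 0.0848
```

{"api": "move_arm", "payload": {
  "deltas": [
    [[0.0055, 0, -0.028, 0], [0.0055, 0, -0.028, 0], [0.0055, 0, -0.028, 0]]
  ]
}}

```text
time: 8.4
ee_pos: [0.4696, -0.3805, 0.2307]
tcp_rot: [-90.0, 0.1, -9.3]
wrist_force: [-0.8, 0.9, -0.0]
opening: 0.0851
```

```bash
python3 - <<'E'
from h import *
go(.469,-.383,.23,80.6)
c=camera('wrist');cv2.imwrite('pics/w4.png',c['color']);np.savez('w4.npz',**c)
hsv=cv2.cvtColor(c["color"],cv2.COLOR_BGR2HSV);H,S,V=[hsv[...,i].astype(int) for i in range(3)]
z=world(c)[...,2]
m=big((z>.017)&(z<.028),(250,60,420,260));m=cv2.morphologyEx(m,cv2.MORPH_OPEN,np.ones((9,9)))
ct=max(cv2.findContours(m,0,1)[0],key=len);print(rect(plane(c,ct,.022)))
E
```

```text
pos [ 0.4696 -0.3805  0.2307] jaw yaw 80.71 delta [-0.0002  0.0007 -0.0026] turn 0.11 q6 -29.7 t 8.4
[ 468.2 -384.7  118.5   49.9   -9.4]
```

View pics/w4.png

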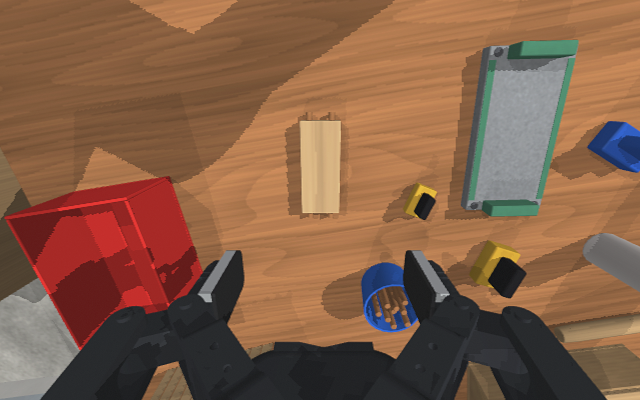

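The rail lies at (321,167), aligned with the jaws. The decoy (422,200) and the tub (388,298) are clear of the descent.

{"api": "move_arm", "payload": {
  "deltas": [
    [[-0.0005, 0.045, -0.0035, 0], [-0.0005, 0.09, -0.0035, 0], [-0.0005, 0.135, -0.0035, 0], [-0.0005, 0.175, -0.0035, 0], [-0.0005, 0.195, -0.0035, 0]]
  ]
}}

```text
time: 8.95
ee_pos: [0.4678, -0.3808, 0.0328]
tcp_rot: [-89.9, 0.2, -9.1]
wrist_force: [0.2, 1.0, 0.2]
opening: 0.0848
```

{"api": "move_arm", "payload": {
  "deltas": [
    [[0, 0.01, 0, 0], [0, 0.02, 0, 0], [0, 0.03, 0, 0], [0, 0.031, 0, 0], [0, 0.031, 0, 0]]
  ]
}}

```text
time: 9.45
ee_pos: [0.4691, -0.3836, 0.0058]
tcp_rot: [-90.0, -0.0, -9.2]
wrist_force: [-0.6, -0.5, 0.6]
opening: 0.0854
```

{"api": "move_arm", "payload": {
  "deltas": [
    [[0, 0, 0, 0], [0, 0, 0, 0], [0, 0, 0, 0], [0, 0, 0, 0], [0, 0, 0, 0]]
  ],
  "claw": 0.04
}}

```text
time: 9.95
ee_pos: [0.4692, -0.3837, 0.0061]
tcp_rot: [-90.0, -0.1, -9.2]
wrist_force: [-0.9, 0.0, 5.7]
opening: 0.0493
```

```bash
python3 -c "
from h import *
go(.467,.1255,.23,90.8)"
```

```text
pos [ 0.4692 -0.3837  0.0061] jaw yaw 80.78 delta [-0.0834 -0.2243  0.5021] turn -10.02 q6 -30.1 t 9.95
```

{"api": "move_arm", "payload": {
  "deltas": [
    [[0, -0.02, 0, 0], [0, -0.06, 0, 0], [0, -0.11, 0, 0], [0, -0.15, 0, 0], [-0.008, -0.16, 0.05, 0]]
  ]
}}

```text
time: 10.45
ee_pos: [0.4703, -0.3383, 0.1696]
tcp_rot: [-90.2, -0.4, -9.4]
wrist_force: [0.5, 1.5, -1.7]
opening: 0.0491
```

{"api": "move_arm", "payload": {
  "deltas": [
    [[-0.008, 0, 0.048, -2], [-0.016, 0, 0.097, -4], [-0.024, 0, 0.145, -6], [-0.032, 0, 0.193, -8], [-0.04, 0, 0.24, -10]]
  ]
}}

```text
time: 10.95
ee_pos: [0.4673, -0.0892, 0.1648]
tcp_rot: [-90.0, -0.0, 0.9]
wrist_force: [0.7, 0.1, -1.7]
opening: 0.049
```

```bash
python3 -c "
from h import *
go(.467,.1255,.16,90.8)"
```

```text
pos [ 0.4673 -0.0892  0.1648] jaw yaw 90.85 delta [0.0029 0.0048 0.2147] turn 0.05 q6 -11.7 t 10.95
```

{"api": "move_arm", "payload": {
  "deltas": [
    [[0, 0, 0.048, 0], [0.001, 0, 0.096, 0], [0.002, 0, 0.144, 0], [0.003, 0, 0.19, 0], [0.003, 0, 0.2145, 0]]
  ]
}}

```text
time: 11.45
ee_pos: [0.4674, 0.1265, 0.1647]
tcp_rot: [-90.0, 0.0, 0.9]
wrist_force: [-0.2, 0.0, -0.8]
opening: 0.0489
```

{"api": "move_arm", "payload": {
  "deltas": [
    [[0, 0.03, 0, 0], [0, 0.07, 0, 0], [0, 0.1, 0, 0], [0, 0.115, 0, 0], [0, 0.115, 0, 0]]
  ]
}}

```text
time: 11.95
ee_pos: [0.4667, 0.1231, 0.0481]
tcp_rot: [-90.1, 0.2, 0.8]
wrist_force: [-1.4, -0.4, -1.2]
opening: 0.049
```

```bash
python3 -c "
from h import *
go(.467,.1255,.037,90.8)"
```

```text
pos [0.4667 0.1231 0.0481] jaw yaw 90.78 delta [0.0004 0.0111 0.0024] turn -0.02 q6 14.0 t 11.95
```

{"api": "move_arm", "payload": {
  "deltas": [
    [[0, 0.004, 0, 0], [0, 0.007, 0, 0], [0, 0.01, 0, 0], [0, 0.01, 0, 0], [0, 0.01, 0, 0]]
  ]
}}

```text
time: 12.45
ee_pos: [0.4681, 0.1235, 0.0404]
tcp_rot: [-90.0, -0.0, 0.8]
wrist_force: [0.7, -0.1, -1.6]
opening: 0.0495
```

```bash
python3 -c "
from h import *
go(.467,.1255,.036,90.8)"
```

```text
pos [0.4681 0.1235 0.0404] jaw yaw 90.78 delta [-0.0011  0.0044  0.002 ] turn -0.02 q6 14.0 t 12.45
```

{"api": "move_arm", "payload": {
  "deltas": [
    [[-0.001, 0.002, 0.002, 0], [-0.001, 0.003, 0.002, 0], [-0.001, 0.004, 0.002, 0], [-0.001, 0.004, 0.002, 0]]
  ]
}}

```text
time: 12.85
ee_pos: [0.4669, 0.1255, 0.0361]
tcp_rot: [-90.0, -0.0, 0.8]
wrist_force: [-0.9, -0.8, 1.1]
opening: 0.0487
```

{"api": "move_arm", "payload": {
  "deltas": [
    [[0, 0, 0, 0], [0, 0, 0, 0], [0, 0, 0, 0], [0, 0, 0, 0]]
  ],
  "claw": 0.07
}}

```text
time: 13.25
ee_pos: [0.4669, 0.1255, 0.036]
tcp_rot: [-90.0, -0.0, 0.8]
wrist_force: [0.5, -0.1, -1.1]
opening: 0.0704
```

{"api": "move_arm", "payload": {
  "deltas": [
    [[0, -0.02, 0, 0], [0, -0.06, 0, 0], [0, -0.11, 0, 0], [0, -0.16, 0, 0], [0, -0.19, 0, 0]]
  ]
}}

```text
time: 13.75
ee_pos: [0.4674, 0.1256, 0.23]
tcp_rot: [-89.9, -0.2, 0.8]
wrist_force: [0.1, 0.4, -0.1]
opening: 0.0699
```

```bash
python3 - <<'E'
from h import *
go(.477,.3755,.23,73)
c=camera('wrist');cv2.imwrite('pics/w5.png',c['color']);np.savez('w5.npz',**c)
z=world(c)[...,2]
m=big((z>.045)&(z<.058),(250,80,390,250));m=cv2.morphologyEx(m,cv2.MORPH_OPEN,np.ones((11,11)))
ct=max(cv2.findContours(m,0,1)[0],key=len);print("rail",rect(plane(c,ct,.052)))
hsv=cv2.cvtColor(c["color"],cv2.COLOR_BGR2HSV);S=hsv[...,1];V=hsv[...,2]
ct=max(cv2.findContours(big((S<60)&(V>120),(465,110,580,235)),0,1)[0],key=len);print("templ",rect(plane(c,ct,.010)))
E
```

```text
pos [0.4674 0.1256 0.23  ] jaw yaw 90.79 delta [0.013  0.0003 0.2498] turn 17.79 q6 14.3 t 13.75
rail [465.6 125.3 118.9  50.    0.7]
templ [476.6 374.8 110.5  48.4 -16.2]
```

View pics/w5.png

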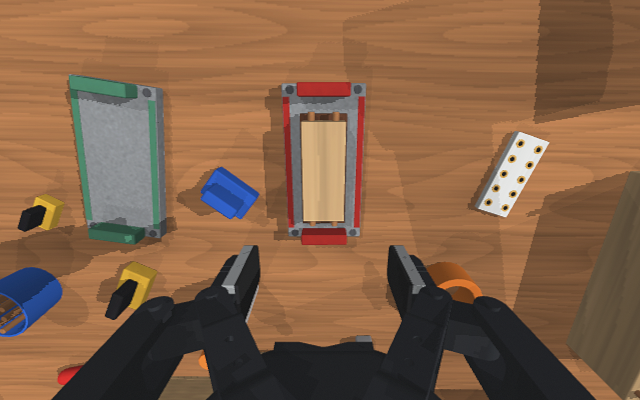

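The rail sits centred on the board at (323,172), measured at (465.6,125.3) with yaw 0.7°. The template is next.

{"api": "move_arm", "payload": {
  "deltas": [
    [[0.002, 0, 0.045, 4], [0.005, 0, 0.095, 8], [0.008, 0, 0.145, 12], [0.01, 0, 0.195, 16], [0.013, 0, 0.243, 17.5]]
  ],
  "claw": 0.085
}}

```text
time: 14.3
ee_pos: [0.4762, 0.3708, 0.2258]
tcp_rot: [-90.0, -0.0, -16.9]
wrist_force: [0.8, -1.0, 0.4]
opening: 0.085
```

{"api": "move_arm", "payload": {
  "deltas": [
    [[0, 0, 0.006, 0], [0, 0, 0.006, 0], [0, 0, 0.006, 0]]
  ]
}}

```text
time: 14.6
ee_pos: [0.4783, 0.3736, 0.2259]
tcp_rot: [-90.0, 0.0, -16.7]
wrist_force: [-0.5, -1.3, -0.5]
opening: 0.0851
```

```bash
python3 - <<'E'
from h import *
c=camera('wrist');cv2.imwrite('pics/w6.png',c['color']);np.savez('w6.npz',**c)
hsv=cv2.cvtColor(c["color"],cv2.COLOR_BGR2HSV);S=hsv[...,1];V=hsv[...,2];z=world(c)[...,2]
for m in((S<60)&(V>120),z>.005):
    ct=max(cv2.findContours(big(m,(260,90,390,240)),0,1)[0],key=len);r=rect(plane(c,ct,.010));print("templ",r,ct.min(0).min(0),ct.max(0).max(0))
go(r[0]/1000,r[1]/1000,.001,r[4]+90)
E
```

```text
templ [477.  376.  109.8  44.5 -16.8] [308 123] [343 206]
templ [477.  376.9 109.8  44.7 -17.7] [309 123] [343 206]
pos [0.4784 0.3732 0.2263] jaw yaw 73.24 delta [-0.0025  0.2253  0.0031] turn 0.94 q6 54.7 t 14.65
```

{"api": "move_arm", "payload": {
  "deltas": [
    [[-0.0025, 0.045, 0.003, 0.5], [-0.0025, 0.09, 0.003, 0.5], [-0.0025, 0.135, 0.003, 0.5], [-0.0025, 0.175, 0.003, 0.5], [-0.0025, 0.195, 0.003, 0.5]]
  ]
}}

```text
time: 15.15
ee_pos: [0.4757, 0.3752, 0.0277]
tcp_rot: [-90.2, 0.1, -17.3]
wrist_force: [-0.3, -0.5, -0.5]
opening: 0.0847
```

{"api": "move_arm", "payload": {
  "deltas": [
    [[0, 0.01, 0, 0], [0, 0.02, 0, 0], [0, 0.026, 0, 0], [0, 0.026, 0, 0], [0, 0.026, 0, 0]]
  ]
}}

```text
time: 15.65
ee_pos: [0.4772, 0.3782, 0.006]
tcp_rot: [-89.9, -0.0, -17.2]
wrist_force: [-0.2, -0.7, -0.3]
opening: 0.0848
```

```bash
python3 -c "
from h import *
go(.477,.3765,.0025,72.8)"
```

```text
pos [0.4772 0.3782 0.006 ] jaw yaw 72.78 delta [ 0.0003  0.0035 -0.0017] turn -0.02 q6 55.6 t 15.65
```

{"api": "move_arm", "payload": {
  "deltas": [
    [[0, 0.0035, -0.001, 0], [0, 0.0035, -0.001, 0], [0, 0.0035, -0.001, 0]]
  ]
}}

```text
time: 15.95
ee_pos: [0.4765, 0.377, 0.0016]
tcp_rot: [-90.0, -0.0, -17.2]
wrist_force: [-0.5, 0.0, -0.6]
opening: 0.085
```

{"api": "move_arm", "payload": {
  "deltas": [
    [[0, 0, 0, 0], [0, 0, 0, 0], [0, 0, 0, 0], [0, 0, 0, 0], [0, 0, 0, 0]]
  ],
  "claw": 0.034
}}

```text
time: 16.45
ee_pos: [0.4766, 0.3772, 0.0018]
tcp_rot: [-90.0, -0.0, -17.2]
wrist_force: [0.6, 0.5, 3.9]
opening: 0.0426
```

{"api": "move_arm", "payload": {
  "deltas": [
    [[0, -0.015, 0, 0], [0, -0.045, 0, 0], [0, -0.09, 0, 0], [0, -0.13, 0, 0], [0, -0.15, 0, 0]]
  ]
}}

```text
time: 16.95
ee_pos: [0.4771, 0.3775, 0.1565]
tcp_rot: [-89.8, -0.2, -17.2]
wrist_force: [-0.2, 1.1, -2.3]
opening: 0.0427
```

```bash
python3 -c "
from h import *
go(.467,.1255,.16,90.8)
c=camera('wrist');cv2.imwrite('pics/w7.png',c['color'])"
```

```text
pos [0.4771 0.3775 0.1565] jaw yaw 72.78 delta [ 0.0649 -0.0042 -0.2436] turn -18.02 q6 55.6 t 16.95
```

View pics/w7.png

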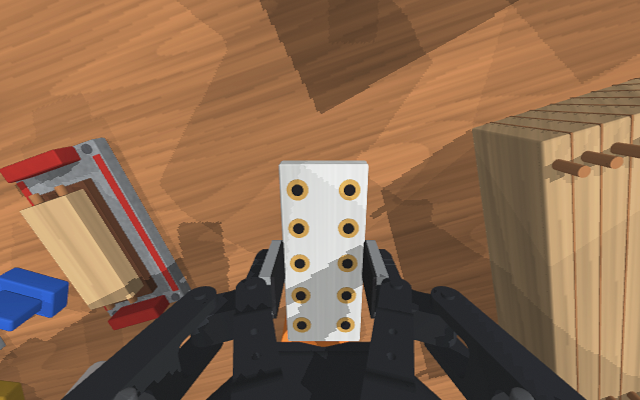

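The template is held level and straight, its middle dots at about (323,263). I carry it to the stack.

{"api": "move_arm", "payload": {
  "deltas": [
    [[0.012, -0.003, -0.045, -4], [0.025, -0.004, -0.093, -8], [0.038, -0.004, -0.141, -12], [0.051, -0.004, -0.19, -16], [0.064, -0.004, -0.238, -18]]
  ]
}}

```text
time: 17.5
ee_pos: [0.4664, 0.1293, 0.1555]
tcp_rot: [-90.0, 0.0, 1.0]
wrist_force: [0.9, -0.5, -1.5]
opening: 0.043
```

{"api": "move_arm", "payload": {
  "deltas": [
    [[0, 0, 0, 0], [0, 0, 0, 0]]
  ]
}}

```text
time: 17.7
ee_pos: [0.4671, 0.1301, 0.1558]
tcp_rot: [-90.0, -0.0, 0.6]
wrist_force: [0.9, 0.9, -1.1]
opening: 0.0427
```

```bash
python3 -c "
from h import *
go(.467,.1255,.055,90.8)"
```

```text
pos [0.4671 0.1301 0.1558] jaw yaw 90.62 delta [-0.0002  0.1008 -0.0046] turn -0.18 q6 14.9 t 17.7
```

{"api": "move_arm", "payload": {
  "deltas": [
    [[0, 0.03, -0.0045, 0], [0, 0.06, -0.0045, 0], [0, 0.08, -0.0045, 0], [0, 0.09, -0.0045, 0], [0, 0.09, -0.0045, 0]]
  ]
}}

```text
time: 18.2
ee_pos: [0.4664, 0.1274, 0.0643]
tcp_rot: [-90.0, 0.1, 0.9]
wrist_force: [-0.3, -0.1, -0.8]
opening: 0.0423
```

{"api": "move_arm", "payload": {
  "deltas": [
    [[0, 0, 0, 0], [0, 0, 0, 0]]
  ]
}}

```text
time: 18.4
ee_pos: [0.4679, 0.1271, 0.0668]
tcp_rot: [-90.0, -0.1, 0.8]
wrist_force: [0.3, 0.1, -1.5]
opening: 0.0425
```

```bash
python3 -c "
from h import *
go(.467,.1255,.0535,90.8)"
```

```text
pos [0.4679 0.1271 0.0668] jaw yaw 90.81 delta [-0.001   0.0133 -0.0016] turn 0.01 q6 14.4 t 18.4
```

{"api": "move_arm", "payload": {
  "deltas": [
    [[-0.001, 0.005, -0.0015, 0], [-0.001, 0.009, -0.0015, 0], [-0.001, 0.011, -0.0015, 0], [-0.001, 0.011, -0.0015, 0], [-0.001, 0.011, -0.0015, 0]]
  ]
}}

```text
time: 18.9
ee_pos: [0.4662, 0.1251, 0.0545]
tcp_rot: [-90.0, 0.0, 0.8]
wrist_force: [-0.2, -0.5, -1.3]
opening: 0.0423
```

```bash
python3 -c "
from h import *
go(.467,.1255,.0535,90.8)"
```

```text
pos [0.4662 0.1251 0.0545] jaw yaw 90.78 delta [0.0008 0.001  0.0004] turn -0.02 q6 14.2 t 18.9
```

{"api": "move_arm", "payload": {
  "deltas": [
    [[0, 0.001, 0, 0], [0, 0.001, 0, 0], [0, 0.001, 0, 0]]
  ]
}}

```text
time: 19.2
ee_pos: [0.4664, 0.1252, 0.0538]
tcp_rot: [-90.0, -0.0, 0.8]
wrist_force: [-0.2, 0.0, 2.8]
opening: 0.0421
```

{"api": "move_arm", "payload": {
  "deltas": [
    [[0, 0, 0, 0], [0, 0, 0, 0], [0, 0, 0, 0], [0, 0, 0, 0]]
  ],
  "claw": 0.065
}}

```text
time: 19.6
ee_pos: [0.4662, 0.1251, 0.0534]
tcp_rot: [-90.0, 0.0, 0.8]
wrist_force: [-0.8, 0.1, 0.1]
opening: 0.0648
```

{"api": "move_arm", "payload": {
  "deltas": [
    [[0, -0.02, 0, 0], [0, -0.06, 0, 0], [0, -0.11, 0, 0], [0, -0.16, 0, 0], [0, -0.17, 0, 0]]
  ]
}}

```text
time: 20.1
ee_pos: [0.4677, 0.1255, 0.2294]
tcp_rot: [-89.9, -0.4, 0.8]
wrist_force: [0.3, -0.4, -0.7]
opening: 0.065
```

```bash
python3 - <<'E'
from h import *
c=camera('wrist');cv2.imwrite('pics/w8.png',c['color']);np.savez('w8.npz',**c)
W=world(c);z=W[...,2]
for n,h,roi in(("templ",.062,(250,80,390,250)),):
    ct=max(cv2.findContours(big((z>h-.005)&(z<h+.01),roi),0,1)[0],key=len);print(n,rect(plane(c,ct,h)))
# weight from top & wrist: pixel of black grip top / yellow top
for n in("top","w8"):
    k=c if n=="w8" else dict(np.load("top0.npz"));P=world(k)
    q=P[(P[...,2]>.05)&(P[...,2]<.066)&(abs(P[...,0]-.65)<.05)&(abs(P[...,1]+.15)<.06)];print(n,"grip",len(q),rect(q[:,:2]))
    hs=cv2.cvtColor(k["color"],cv2.COLOR_BGR2HSV)
    q=P[(abs(P[...,2]-.024)<.004)&(hs[...,1]>150)&(abs(P[...,0]-.65)<.05)&(abs(P[...,1]+.15)<.06)];print(n,"yellow top",len(q),rect(q[:,:2]))
go(.653,-.155,.25,61)
E
```

```text
templ [466.4 124.9 110.   44.    0.8]
top grip 89 [ 653.7 -154.3   43.4   15.2  -28. ]
top yellow top 179 [ 654.4 -154.8   63.5   39.2  -27.9]
w8 grip 425 [ 653.  -155.8   44.9   15.7  -26. ]
w8 yellow top 620 [ 653.4 -156.3   66.5   39.5  -27. ]
pos [0.4676 0.1255 0.2282] jaw yaw 90.79 delta [ 0.1816 -0.021  -0.283 ] turn 29.79 q6 14.2 t 20.15
```

View pics/w8.png

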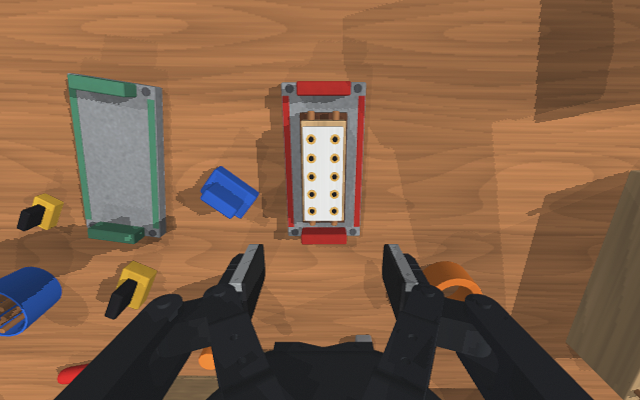

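The template is centred on the rail at (323,172), measured at (466.4,124.9) with yaw 0.8°. The large yellow weight is at (133,290).

{"api": "move_arm", "payload": {
  "deltas": [
    [[0.025, -0.01, -0.04, 6], [0.051, -0.02, -0.08, 12], [0.077, -0.02, -0.12, 18], [0.103, -0.02, -0.16, 24], [0.128, -0.02, -0.2, 27.8]]
  ],
  "claw": 0.05
}}

```text
time: 20.65
ee_pos: [0.5976, -0.0749, 0.2418]
tcp_rot: [-90.0, 0.1, -27.2]
wrist_force: [0.8, 0.8, 0.3]
opening: 0.0501
```

```bash
python3 -c "
from h import *
go(.6535,-.1555,.23,63)"
```

```text
pos [ 0.5976 -0.0749  0.2418] jaw yaw 62.76 delta [ 0.0866  0.0117 -0.0461] turn -0.24 q6 20.1 t 20.65
```

{"api": "move_arm", "payload": {
  "deltas": [
    [[0.04, 0, -0.02, 0], [0.08, 0, -0.043, 0], [0.0865, 0, -0.046, 0], [0.0865, 0, -0.046, 0], [0.0865, 0, -0.046, 0]]
  ]
}}

```text
time: 21.15
ee_pos: [0.6527, -0.1527, 0.2427]
tcp_rot: [-90.0, 0.1, -27.0]
wrist_force: [-1.1, 0.8, 0.0]
opening: 0.0499
```

```bash
python3 - <<'E'
from h import *
c=camera('wrist');cv2.imwrite('pics/w9.png',c['color'])
P=world(c);q=P[(P[...,2]>.05)&(P[...,2]<.066)&(abs(P[...,0]-.65)<.05)&(abs(P[...,1]+.15)<.05)];r=rect(q[:,:2]);print(len(q),r)
go(r[0]/1000,r[1]/1000,.032,90+r[4])
E
```

```text
493 [ 653.5 -156.6   43.    15.8  -27.2]
pos [ 0.6526 -0.1523  0.2434] jaw yaw 63.04 delta [ 0.0028  0.2114 -0.0035] turn 0.24 q6 13.8 t 21.2
```

View pics/w9.png

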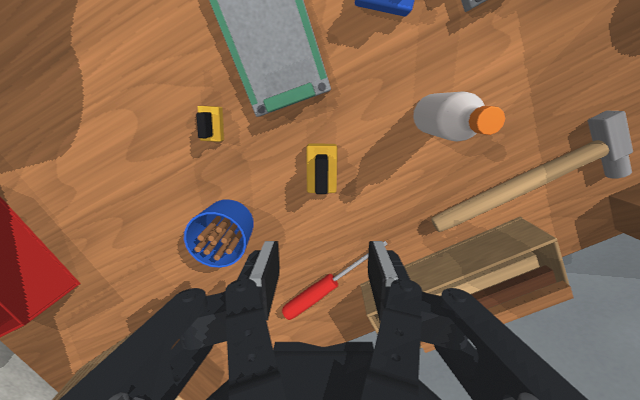

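The weight is at (322,170), aligned with the jaws. The tub (218,233) and bottle (458,115) are clear.

{"api": "move_arm", "payload": {
  "deltas": [
    [[0.003, 0.045, -0.0035, 0], [0.003, 0.09, -0.0035, 0], [0.003, 0.135, -0.0035, 0], [0.003, 0.165, -0.0035, 0], [0.003, 0.185, -0.0035, 0]]
  ]
}}

```text
time: 21.7
ee_pos: [0.6526, -0.156, 0.0563]
tcp_rot: [-90.0, 0.1, -26.9]
wrist_force: [0.6, 0.1, -0.1]
opening: 0.0499
```

{"api": "move_arm", "payload": {
  "deltas": [
    [[0, 0.01, 0, 0], [0, 0.02, 0, 0], [0, 0.025, 0, 0], [0, 0.025, 0, 0], [0, 0.025, 0, 0]]
  ]
}}

```text
time: 22.2
ee_pos: [0.6547, -0.1579, 0.0345]
tcp_rot: [-90.0, -0.1, -27.0]
wrist_force: [0.5, -0.4, 0.1]
opening: 0.0504
```

```bash
python3 -c "
from h import *
go(.6535,-.1562,.031,63)"
```

```text
pos [ 0.6547 -0.1579  0.0345] jaw yaw 62.99 delta [-0.0018  0.0035  0.001 ] turn -0.01 q6 13.5 t 22.2
```

{"api": "move_arm", "payload": {
  "deltas": [
    [[-0.002, 0.003, 0.001, 0], [-0.002, 0.003, 0.001, 0], [-0.002, 0.003, 0.001, 0]]
  ]
}}

```text
time: 22.5
ee_pos: [0.653, -0.156, 0.0306]
tcp_rot: [-90.0, -0.0, -27.0]
wrist_force: [-0.1, -0.3, 0.1]
opening: 0.0503
```

{"api": "move_arm", "payload": {
  "deltas": [
    [[0, 0, 0, 0], [0, 0, 0, 0], [0, 0, 0, 0], [0, 0, 0, 0], [0, 0, 0, 0]]
  ],
  "claw": 0.005,
  "newtons": 70
}}

```text
time: 23.0
ee_pos: [0.6531, -0.156, 0.0307]
tcp_rot: [-90.0, -0.0, -27.0]
wrist_force: [0.9, 0.6, 2.1]
opening: 0.0152
```

{"api": "move_arm", "payload": {
  "deltas": [
    [[0, -0.015, 0, 0], [0, -0.045, 0, 0], [0, -0.09, 0, 0], [0, -0.14, 0, 0], [0, -0.19, 0, 0]]
  ]
}}

```text
time: 23.5
ee_pos: [0.652, -0.1559, 0.2226]
tcp_rot: [-90.0, 0.1, -27.0]
wrist_force: [1.6, 0.2, -4.6]
opening: 0.0148
```

```bash
python3 -c "
from h import *
go(.4665,.125,.22,90.8)
c=camera('wrist');cv2.imwrite('pics/w10.png',c['color'])"
```

```text
pos [ 0.652  -0.1559  0.2226] jaw yaw 62.98 delta [-0.2929  0.0028  0.166 ] turn -27.82 q6 13.6 t 23.5
```

View pics/w10.png

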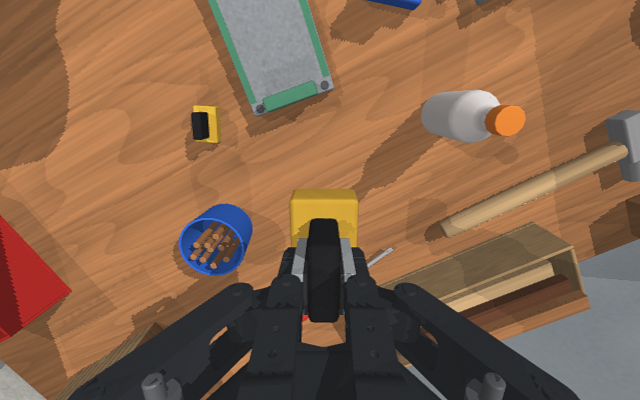

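The weight is held upright (grip at (323,270)), with its underside at about 0.19 m, above the bottle. I carry it over.

{"api": "move_arm", "payload": {
  "deltas": [
    [[-0.03, 0, 0.017, -4], [-0.07, 0, 0.04, -10], [-0.11, 0, 0.063, -16], [-0.152, 0, 0.086, -22], [-0.194, 0, 0.11, -27.8]]
  ]
}}

```text
time: 24.05
ee_pos: [0.5284, 0.0311, 0.2206]
tcp_rot: [-90.0, 0.0, 1.0]
wrist_force: [0.4, 1.4, -3.5]
opening: 0.0149
```

```bash
python3 -c "
from h import *
go(.4665,.125,.22,90.8)"
```

```text
pos [0.5284 0.0311 0.2206] jaw yaw 91.0 delta [-0.0603  0.0006  0.095 ] turn 0.2 q6 2.4 t 24.05
```

{"api": "move_arm", "payload": {
  "deltas": [
    [[-0.022, 0, 0.035, 0], [-0.045, 0, 0.07, 0], [-0.06, 0, 0.095, 0], [-0.06, 0, 0.095, 0], [-0.06, 0, 0.095, 0]]
  ]
}}

```text
time: 24.55
ee_pos: [0.4684, 0.1245, 0.2209]
tcp_rot: [-90.0, -0.0, 0.9]
wrist_force: [0.9, 0.2, -4.0]
opening: 0.015
```

{"api": "move_arm", "payload": {
  "deltas": [
    [[0, 0.03, 0, 0], [0, 0.06, 0, 0], [0, 0.085, 0, 0], [0, 0.1, 0, 0], [0, 0.1, 0, 0]]
  ]
}}

```text
time: 25.05
ee_pos: [0.468, 0.1232, 0.1186]
tcp_rot: [-90.1, 0.2, 0.7]
wrist_force: [-0.5, 0.7, -5.2]
opening: 0.015
```

```bash
python3 -c "
from h import *
go(.4665,.125,.0935,90.8)"
```

```text
pos [0.468  0.1232 0.1186] jaw yaw 90.72 delta [-0.0014  0.0251  0.0018] turn -0.08 q6 14.0 t 25.05
```

{"api": "move_arm", "payload": {
  "deltas": [
    [[-0.001, 0.008, 0.001, 0], [-0.001, 0.015, 0.001, 0], [-0.001, 0.019, 0.001, 0], [-0.001, 0.02, 0.001, 0], [-0.001, 0.02, 0.001, 0]]
  ]
}}

```text
time: 25.55
ee_pos: [0.4678, 0.1253, 0.1006]
tcp_rot: [-90.0, -0.0, 0.8]
wrist_force: [0.6, -0.1, -3.9]
opening: 0.0149
```

```bash
python3 -c "
from h import *
go(.4665,.125,.0935,90.8)"
```

```text
pos [0.4678 0.1253 0.1006] jaw yaw 90.79 delta [-0.0013  0.0071 -0.0002] turn -0.01 q6 14.2 t 25.55
```

{"api": "move_arm", "payload": {
  "deltas": [
    [[-0.001, 0.003, 0, 0], [-0.001, 0.005, 0, 0], [-0.001, 0.006, 0, 0], [-0.001, 0.0065, 0, 0], [-0.001, 0.0065, 0, 0]]
  ]
}}

```text
time: 26.05
ee_pos: [0.4667, 0.1252, 0.0939]
tcp_rot: [-90.0, 0.0, 0.8]
wrist_force: [-0.2, -0.4, -4.2]
opening: 0.0148
```

{"api": "move_arm", "payload": {
  "deltas": [
    [[0, 0.001, 0, 0], [0, 0.001, 0, 0], [0, 0.001, 0, 0]]
  ]
}}

```text
time: 26.35
ee_pos: [0.4667, 0.1252, 0.093]
tcp_rot: [-90.0, -0.0, 0.8]
wrist_force: [0.7, -0.2, -4.5]
opening: 0.0147
```

{"api": "move_arm", "payload": {
  "deltas": [
    [[0, 0.001, 0, 0], [0, 0.001, 0, 0], [0, 0.001, 0, 0]]
  ]
}}

```text
time: 26.65
ee_pos: [0.467, 0.1253, 0.0926]
tcp_rot: [-90.0, -0.1, 0.8]
wrist_force: [-1.6, -0.1, 4.6]
opening: 0.0149
```

Contact: the vertical force went from −4.5 to +4.6 N. I release gently and retreat.

{"api": "move_arm", "payload": {
  "deltas": [
    [[0, 0, 0, 0], [0, 0, 0, 0], [0, 0, 0, 0], [0, 0, 0, 0], [0, 0, 0, 0]]
  ],
  "claw": 0.045
}}

```text
time: 27.15
ee_pos: [0.4668, 0.1252, 0.0919]
tcp_rot: [-90.0, -0.0, 0.8]
wrist_force: [-0.6, 0.0, 0.4]
opening: 0.0448
```

{"api": "move_arm", "payload": {
  "deltas": [
    [[0, -0.02, 0, 0], [0, -0.06, 0, 0], [0, -0.1, 0, 0], [0, -0.14, 0, 0], [0, -0.14, 0, 0]]
  ]
}}

```text
time: 27.65
ee_pos: [0.4682, 0.1256, 0.2375]
tcp_rot: [-89.9, -0.4, 0.8]
wrist_force: [-0.1, 0.2, -0.3]
opening: 0.0455
```

{"api": "move_arm", "payload": {
  "deltas": [
    [[0, 0, 0, 0], [0, 0, 0, 0]]
  ]
}}

```text
time: 27.85
ee_pos: [0.4664, 0.1251, 0.2309]
tcp_rot: [-90.0, 0.1, 0.8]
wrist_force: [-0.2, -0.1, -1.5]
opening: 0.0452
```

```bash
python3 - <<'E'
from h import *
c=camera('wrist');cv2.imwrite('pics/w11.png',c['color']);P=world(c)
def f(lo,hi):
    q=P[(P[...,2]>lo)&(P[...,2]<hi)&(abs(P[...,0]-.467)<.09)&(abs(P[...,1]-.125)<.045)];print(len(q),rect(q[:,:2]),q[:,2].mean().round(4))
f(.115,.13);f(.082,.09);f(.058,.066)
E
```

```text
753 [467.4 125.4  43.6  15.6   0.8] 0.1222
1362 [467.8 125.   63.5  39.8   1.6] 0.0865
1300 [467.1 125.  110.5  44.    0.9] 0.0628
```

View pics/w11.png

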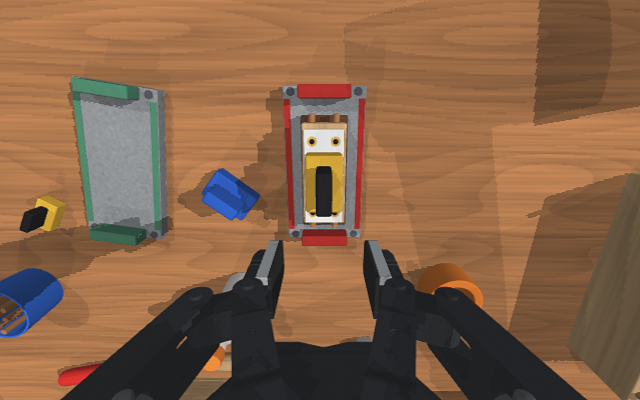

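The full stack stands centred at (323,175) and the gripper is clear, so I hand it in.

```bash
python3 -c "
from workcell import *
print(job_done())"
```

```text
the job is handed in; nothing more can be done
None
```

The drilling stack is made up on the red-stop bed: spoil board, rail, template, then the larger yellow weight. I handed the job in just after 27.9 s; no verdict is reported.

- **Centring:** by camera, every piece was within about 3 mm of the bed centre, with yaw within about 1° of the bed. I measured the spoil board and the rail only just after placing each one; in the final view I re-measured the template and weight.
- **Heights:** the final view put the template top at 63 mm and the weight's block top at 87 mm, against expected 62 and 86 mm.
- **Weight set down:** it made contact at about 5 N before the jaws opened, and the gripper then backed off well clear.
- **Bystanders:** I never touched the glue bottle, tub or tape roll, but I did not re-measure their positions at the end.
- **Disagreements:** the cameras put the bed centre between x = 464 and 471 mm and y = 124 and 127 mm, so I used about (467, 125). That spread is inside the 12 mm tolerance. The weight's yellow top read 1.6° of yaw and its grip 0.8°, also well within limits.

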